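# Pack the fittings box and hold its cover open

### The arm

A 6-joint arm with a two-finger parallel gripper is mounted at the origin on the work surface; the furniture and walls round the work are solid. World frame = base frame: x ahead of the robot, y to its left, z up, the work surface at z = 0. Lengths are in m, angles in degrees, forces in N, time in s.
With the tool pointing down it reaches from about 0.25 to 0.8 m from the base axis. Payload 8.5 kg.
Tool frame: the origin (TCP) lies midway between the tips of the shut fingers; the grasp point (between the pads) lies 19 mm behind it (robot.pinch_z is the distance from the TCP to the grasp point, in m); z points along the fingers, y is the line along which they close (so a half turn about z gives the same grasp; the last joint's range is limited). The gripper opens to 85 mm and grips with 20 to 120 N. Pads are 22 mm wide; open, the fingers measure 114 mm over their backs; the gripper's body (76 mm by 85 mm) begins 54 mm behind the grasp point. The pads swing forward as they close: fully open they stand 13 mm farther back than shut.
Start: joints at [65.489, 13.648, -0.773, 75.585, 0, 90], TCP at [0.218, 0.478, 0.231] pointing down, gripper open.
Joint ranges: [-152.45, 152.45], [-59.26, 108.67], [-65.41, 83.53], [-104.44, 129.93], [-82.83, 76.93], [-180, 180]. Speed limits (degrees/s): [127.2, 127.2, 159.86, 180, 180, 180].

### API

Orientations are given as a 3x3 rotation matrix whose columns are the frame's x, y, z axes.
In Python, from rig import robot gives the robot as it stands.
- The arm moves only by the tool carry_out, never from a script. Its argument "commands" is a list of rows, each a list of 7 numbers: the shift along the tool's x, y, z in m, then the turn, a rotation vector about the tool's x, y, z in rad, then the opening, from 0 (shut) to 1 (fully open). A call has 1 to 12 rows; each row shifts and turns the commanded pose from where the row before left it, along the tool's axes as they then stand; what a row does not reach is not made up. A row lasts 1/8 s, in which the tool goes at most 62.5 mm and 10.7 degrees, less where a joint would pass 70% of its speed; a pose out of reach is approached as far as the arm can. A call is refused whole if a number of a shift passes 0.0625 or a number of a turn 0.188, either way. A call with a gripper value outside its range is refused whole. The fingers move at their own pace and stop on an object; "squeeze" is the grip in N (left out, the last holds). Time passes only in rows, so rows that do not move let the fingers close. It gives the time, the measured TCP pose, the force, the opening and the grip force at its end, in the units of the state.
- robot.observe(): the state, without advancing time (a new reading comes with each control period).
- robot.capture(name): name is "scene" or "top" or "wrist"; returns a dict with "pixels" (480x640x3 uint8, blue, green, red), "depth" (480x640 float32, m along the optical axis (not along the pixel's ray), 0 where there is no reading), "vertical_fov" (degrees; the focal length in pixels is half the picture's height over the tangent of half this angle, whatever the lens; pixels are square), "cx", "cy" (the principal point, pixels), "R" (3x3) and "t" (3): a world point X has camera coordinates R X + t. Camera axes: x right, y down, z forward; pixel columns grow to the right and rows downward; lengths in m; the calibration is good to about 2 mm. A picture is of the moment at which its call begins.
- robot.finish_job(): hands the job in; it is judged then, once.
The state is a dict: "t": time; "joint_positions": joint angles; "dq": joint speeds; "tau": joint torques, N m; "position": TCP position; "ee_rot": TCP orientation; "ft_force": force on the tool from outside, world axes, zero at the start; "wrist_torque": the same for the moment, N m; "gripper_width": opening from 0.0 (shut) to 1.0 (fully open); "grasp_force": force on a finger pad.
Only numpy, scipy, OpenCV 4.12 (cv2) and the standard library are available. Lean on these libraries where they do the work, as an engineer would, in place of code of your own. Each camera call takes 0.05 s, during which the arm holds its last target. There are 200 camera calls.

### The job

Drop the two loose copper couplings one each into the two round pockets of the grey fittings box, so that they stand upright and fully down. Then, before touching the red slide, tug up the bar of the blue cover to learn whether it is caught; if it is, pull the red slide all the way to the front to release it, and raise the cover by its bar to about 45 degrees or more so that more fittings can be laid in. Finish while holding the cover open and still in the gripper (it falls shut by itself), and leave the flux tin and the tape roll behind the couplings where they are.

Things in the scene. Friction and masses are not known exactly. Their poses are not given: they have to be found in the camera images.
- kit_box: grey fittings box fixed to the table, 130 (x) x 235 (y) mm. Origin: centre of its underside; x points to its back (hinge side, away from the robot), y to the robot's left. From left to right: light wooden pocket block (60 wide, top at 52 mm), compartment under a blue cover (120 wide, closed cover's top at 52 mm), grey deck with the red catch slide (55 wide, top at 40 mm).
- coupling_0: copper pipe coupling standing upright on the table, a tube of 24 mm diameter, 36 high, 22 g. Origin: centre of its lower end; z is the tube's axis.
- coupling_1: a second, identical coupling; either may go in either pocket
- pocket_a (a point): centre of the mouth of the front pocket (nearer the robot) in the wooden block, level with the block's top at z = 52 mm. Round bore, diameter 30, 18 deep, rim chamfered 2 mm, so a seated coupling stands out 18 mm.
- pocket_b (a point): the same for the rear pocket, 70 mm behind the front one (along the box's x)
- cover (a joint): opening angle of the blue cover, 0 closed to 1.2 rad. A weak spring and its weight pull it shut all the way: 2 to 4 N at the bar hold it. If the hidden catch inside has caught, the cover rises only about 0.03 rad (5 mm at the bar) and then stops hard; if not, it comes up freely. This cannot be seen from outside.
- cover_bar (a point): middle of the steel bar handle on the cover's front edge: round bar, 10 mm thick, along the box's y, clear span 64 mm between its two arms, centre 40 mm in front of the cover's edge and 51 mm above the table when closed. Nothing is below it. Turns with the cover (same axes as the box when closed).
- cover_hinge (a point): point on the cover's hinge axis (box y), 171 mm behind the bar and 4 mm lower than it when closed
- catch_slide (a joint): travel of the red catch slide, always 0 at the start, to 0.024 m. Pulled toward the front of the box (the box's -x) to its end, it frees a caught cover; about 2 N of friction, it stays where it is left.
- slide_grip (a point): grip of the red slide: an upright tab 12 mm thick along the box's x, 22 wide along y, its top 9 mm above this point, 35 mm of it above the deck; this point is on its centre line, 66 mm above the table. 28 mm from the cover's edge.
- flux_tin: round metal tin, diameter 58, 27 high, at the back left; bystander. Origin: centre of its underside.
- thread_tape: roll of thread tape in a yellow spool, diameter 49, 17 high, back of the table; bystander. Origin: centre of its underside.
There are look-alikes about, which are no part of the job. What is shaped like the coupling_1 but black is not meant. Leave any turquoise look-alike of the coupling_0 alone.

How it is judged:
By the outcome, as a careful person would: the job done as asked, in the order asked, and still so for the second after the job is handed in, while the arm keeps its last pose, push and grip.
It also fails if it takes over 72 s, if anything falls off the work surface, if the arm or the gripper's body presses on something with over 40 N, if the wrist force passes 120 N, or if a joint passes its speed limit or range.

## Working session

There is one attempt and no reset: what is moved stays moved. The work goes in short steps, Python scripts to look and compute and a tool call to move; the robot and the scene stay as the last step left them, time stands still between calls to the robot, and variables do not carry over. Pictures are saved under pics/ and viewed, at most 10 in all, crops included, and the job is handed in when it is done.

Besides the shell and the picture viewer there is one more tool, called after ">>>" as name(argument=value, ...), one argument or row to a line, values as JSON. carry_out: Moves the arm, as the interface text tells. Its arguments: {"type":"object","properties":{"commands":{"type":"array"},"squeeze":{"type":"number"}},"required":["commands"]}

```bash
mkdir -p pics; ls
cat > h.py <<'E'
import numpy as np, cv2
from rig import robot
def cap(n):
    c=robot.capture(n); c['f']=240/np.tan(np.radians(c['vertical_fov'])/2); return c
def pts(c):
    v,u=np.mgrid[:480,:640]; d=c['depth']
    P=np.stack([(u-c['cx'])/c['f']*d,(v-c['cy'])/c['f']*d,d],-1)
    return (P-c['t'])@c['R']
def ray(c,u,v,z):
    d=c['R'].T@np.array([(u-c['cx'])/c['f'],(v-c['cy'])/c['f'],1]); o=-c['R'].T@c['t']
    return o+d*(z-o[2])/d[2]
E
python3 - <<'E'
from h import *
for n in ('scene','top'):
    c=cap(n); cv2.imwrite(f'pics/{n}1.png',c['pixels']); np.savez(f'{n}.npz',**c)
    print(n,c['f'],c['cx'],c['cy'],-c['R'].T@c['t'],c['R'])
s=robot.observe(); print(s)
E
```

```text
pics
scene 585.3469237944928 310.3988585703885 244.10085407080177 [-0.09003095  0.61631375  0.49670058] [[-0.76210142 -0.64745363 -0.00228461]
 [-0.27609199  0.32816859 -0.90337068]
 [ 0.58564036 -0.68782932 -0.42885451]]
top 436.9260412620111 326.1642805573393 234.5988143037004 [ 0.30680352 -0.04530551  0.88504315] [[-0.08174114 -0.99664921  0.00295703]
 [-0.96927567  0.07880474 -0.23301178]
 [ 0.23199798 -0.02191283 -0.97246942]]
{'t': 0.1, 'joint_positions': array([ 6.54882416e+01,  1.36794637e+01, -8.11204790e-01,  7.55843118e+01,
        7.00740869e-05,  9.00006549e+01]), 'dq': array([-0.07849105, -0.05415507,  0.03806489,  0.15893863, -0.07773846,
       -0.03949991]), 'tau': array([-1.81081605e-04, -5.39720678e+01,  3.47000706e+01,  1.34418215e-02,
       -7.48326397e-05,  6.48129657e-07]), 'position': array([0.21766031, 0.47735324, 0.23073028]), 'ee_rot': array([[-9.09871405e-01,  4.14890023e-01, -5.44046178e-04],
       [ 4.14890379e-01,  9.09870626e-01, -1.19020354e-03],
       [ 1.20806480e-06, -1.30865169e-03, -9.99999144e-01]]), 'ft_force': array([0.66398197, 0.06212818, 0.85933963]), 'wrist_torque': array([ 0.07960202, -0.03281879, -0.00954945]), 'grasp_force': 0.0, 'gripper_width': 0.997759384547563}
```

View pics/top1.png

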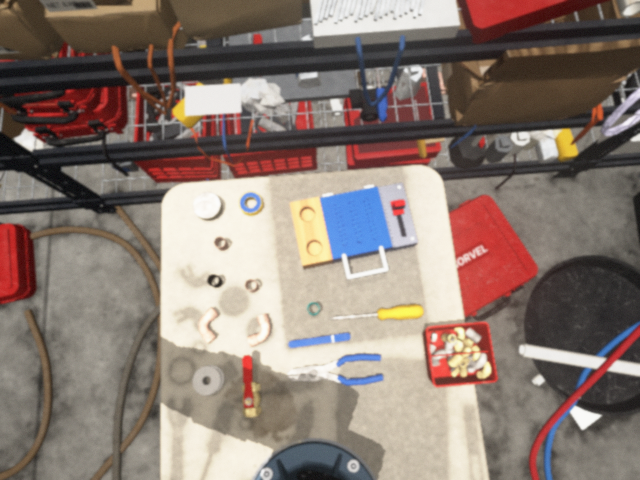

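View pics/scene1.png

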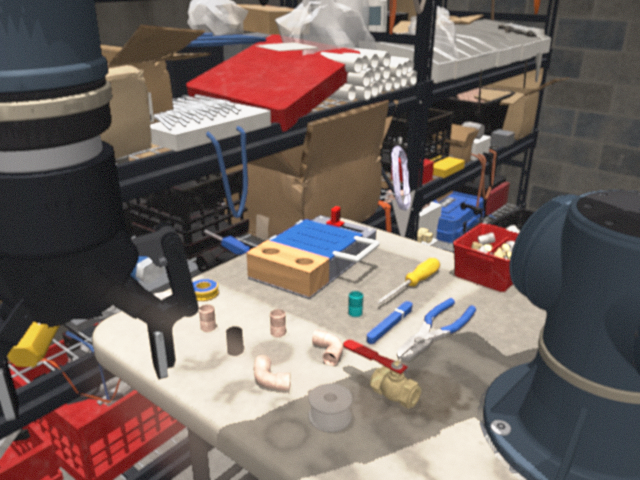

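Top view: upright tubes are at (222,243) copper, (253,285) copper, (215,281) black and (315,309) turquoise. The two copper ones fit the description; the bent copper pieces at (208,325) and (259,328) are elbows. The box is rotated slightly, with pockets at (307,214) and (314,246), the bar near (366,271) and the red tab at (399,207). I'll confirm with a crop and measure.

Run:
```python
from h import *
c={k:v for k,v in np.load('top.npz').items()}
im=c['pixels']; cv2.imwrite('pics/crop1.png',cv2.resize(im[180:320,190:430],(800,467),interpolation=cv2.INTER_CUBIC))
P=pts(c)
for n,(u,v) in dict(c0=(222,243),c1=(253,285),black=(215,281)).items():
    b=P[v-14:v+15,u-14:u+15].reshape(-1,3); m=(b[:,2]>.030)&(b[:,2]<.042); q=b[m]
    print(n,m.sum(),q.mean(0),(q.min(0)+q.max(0))/2,ray(c,u,v,.036))
hsv=cv2.cvtColor(im,cv2.COLOR_BGR2HSV)
def rect(mask,z,name):
    k,l,s,ce=cv2.connectedComponentsWithStats(mask.astype('uint8')); i=1+np.argmax(s[1:,4])
    co=max(cv2.findContours((l==i).astype('uint8'),0,1)[0],key=cv2.contourArea)[:,0]
    w=np.array([ray(c,*p,z)[:2] for p in co],'float32')*1000
    print(name,s[i],cv2.minAreaRect(w),cv2.boxPoints(cv2.minAreaRect(w)).round(1).tolist())
roi=np.zeros(im.shape[:2],bool); roi[180:285,285:420]=1
H,S,V=cv2.split(hsv)
rect(roi&(H>100)&(H<125)&(S>150),.052,'blue')
rect(roi&(H>10)&(H<30)&(S>60)&(P[...,2]>.045),.052,'wood')
rect(roi&((H<6)|(H>174))&(S>150)&(P[...,2]>.06),.075,'redtab')
q=P[roi&(P[...,2]>.068)&(P[...,2]<.085)]; print('tab',len(q),q.mean(0),q.min(0),q.max(0))
q=P[255:285,335:395].reshape(-1,3); q=q[(q[:,2]>.045)]; print('bar',len(q),q.mean(0),q.min(0),q.max(0))
for u,v in ((307,214),(314,246),(366,271)): print(ray(c,u,v,.052),P[v,u])
```

```text
c0 40 [0.51283235 0.14868551 0.03536713] [0.5122809  0.14851079 0.03501186] [0.5090202  0.14332691 0.036     ]
c1 39 [0.42181323 0.09017812 0.0349317 ] [0.42184122 0.08989056 0.03416085] [0.4204877  0.08552607 0.036     ]
black 44 [0.43761287 0.16270549 0.03462462] [0.43765149 0.16242959 0.0347569 ] [0.43429906 0.15890302 0.036     ]
blue [ 322  188   69   70 3285] ((525.9821166992188, -123.9386215209961), (123.64067077636719, 112.16924285888672), 7.16099739074707) [[457.70001220703125, -76.0], [471.6000061035156, -187.3000030517578], [594.2999877929688, -171.89999389648438], [580.2999877929688, -60.599998474121094]]
wood [ 290  197   43   69 1604] ((516.147705078125, -34.04245376586914), (132.0623016357422, 58.3400993347168), 7.198861598968506) [[447.0, -13.399999618530273], [454.29998779296875, -71.30000305175781], [585.2999877929688, -54.70000076293945], [578.0, 3.200000047683716]]
redtab [393 201  11   6  60] ((550.60986328125, -207.585693359375), (19.813732147216797, 10.150504112243652), 85.3653564453125) [[544.7999877929688, -217.10000610351562], [554.9000244140625, -217.89999389648438], [556.5, -198.10000610351562], [546.4000244140625, -197.3000030517578]]
tab 76 [ 0.55094492 -0.21034972  0.07447674] [ 0.54452136 -0.22179022  0.06837734] [ 0.5583372  -0.2001481   0.07932074]
bar 429 [ 0.43379416 -0.12780742  0.06016008] [ 0.30680352 -0.17762192  0.04696538] [ 0.46342691 -0.04530551  0.88504315]
[ 0.55047522 -0.02963717  0.052     ] [ 0.55540873 -0.02931994  0.03513376]
[ 0.48469519 -0.0385886   0.052     ] [ 0.48843425 -0.03844741  0.03449045]
[ 0.42760259 -0.1345353   0.052     ] [ 0.42736166 -0.13435733  0.05366152]
```

View pics/crop1.png

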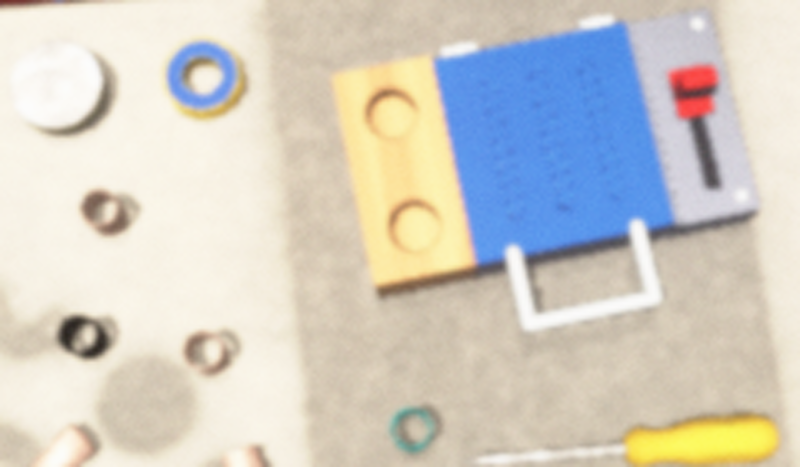

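The crop confirms it: copper couplings at crop (107,212) and (209,352), black look-alike at (84,336), turquoise at (413,428). The box is yawed about 7.2°, and with the tool turned so y lies along the box's x, tool axes equal box axes.

>>> carry_out(
  commands=[
    [0,0,0,0,0,0.17,1],
    [0,0,0,0,0,0.17,1],
    [0,0,0,0,0,0.17,1],
    [0,0,0,0,0,0.17,1],
    [0,0,0,0,0,0.17,0.6],
    [0,0,0,0,0,0.17,0.6],
    [-0.045,0.031,0,0,0,0,0.6],
    [-0.045,0.031,0,0,0,0,0.6],
    [-0.045,0.031,0,0,0,0,0.6],
    [-0.045,0.031,0,0,0,0,0.6],
    [-0.045,0.031,0,0,0,0,0.6],
    [-0.045,0.031,0,0,0,0,0.6],
  ],
  squeeze=25,
)

```text
t: 1.6
position: [0.4364, 0.231, 0.2311]
ee_rot: [[-0.123, 0.992, -0.0], [0.992, 0.123, -0.0], [-0.0, -0.0, -1.0]]
ft_force: [-0.5, 0.1, -0.6]
gripper_width: 0.599
grasp_force: 0.0
```

>>> carry_out(
  commands=[
    [-0.045,0.031,0.01,0,0,0,0.6],
    [-0.045,0.031,0.01,0,0,0,0.6],
    [0,0,0.02,0,0,0,0.6],
    [0,0,0.02,0,0,0,0.6],
    [0,0,0,0,0,0,0.6],
    [0,0,0,0,0,0,0.6],
  ],
)

```text
t: 2.35
position: [0.5082, 0.151, 0.1719]
ee_rot: [[-0.123, 0.992, 0.0], [0.992, 0.123, 0.0], [-0.0, 0.0, -1.0]]
ft_force: [-0.2, -0.0, -0.2]
gripper_width: 0.6
grasp_force: 0.0
```

Run:
```python
from h import *
c=cap('wrist'); cv2.imwrite('pics/w1.png',c['pixels']); np.savez('w1.npz',**c)
s=robot.observe(); print(s['t'],s['position'],s['ee_rot'].round(4),s['joint_positions'],s['gripper_width'])
print(-c['R'].T@c['t'],c['f'])
for x,y in((.511,.146),(.421,.088)):
    q=c['R']@[x,y,.036]+c['t']; print(q[:2]/q[2]*c['f']+[c['cx'],c['cy']])
```

```text
2.4 [0.50838549 0.15107694 0.17209315] [[-1.231e-01  9.924e-01  9.000e-04]
 [ 9.924e-01  1.231e-01  2.000e-04]
 [ 0.000e+00  9.000e-04 -1.000e+00]] [ 1.65541406e+01  1.56453495e+01 -6.86641202e+00  6.74354634e+01
 -6.51393121e-03  9.94854161e+01] 0.6025444196543261
[0.49917866 0.23163349 0.31505982] 362.14277822074763
[318.61739335 230.70157875]
[204.70364288 283.19040253]
```

View pics/w1.png

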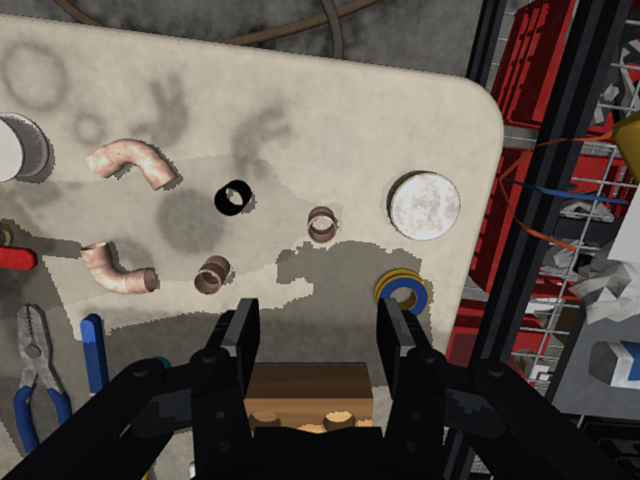

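Wrist view: mouths are near (321,226) for the rear coupling and (209,277) for the front one; the black tube is at (233,198). Measuring the tops from depth and colour.

Run:
```python
from h import *
c={k:v for k,v in np.load('w1.npz').items()}
P=pts(c); hsv=cv2.cvtColor(c['pixels'],cv2.COLOR_BGR2HSV)
print(P[100,250],P[180,100])
for u,v in((321,225),(212,274)):
    b=P[v-28:v+29,u-28:u+29].reshape(-1,3); h=b[:,2].max()
    q=b[(b[:,2]>.031)]; w=(q[:,:2]*1000).astype('float32'); (a,r)=cv2.minEnclosingCircle(w)
    t=b[b[:,2]>.006]; (a2,r2)=cv2.minEnclosingCircle((t[:,:2]*1000).astype('float32'))
    print(len(q),h,a,r,'|',a2,r2)
```

```text
[0.44361386 0.23832858 0.00086419] [0.31871653 0.15758107 0.00070705]
239 0.3150598222094145 (506.7043151855469, 183.72531127929688) 48.49575424194336 | (506.7043151855469, 183.72531127929688) 48.49575424194336
275 0.3150598222094145 (458.12786865234375, 155.28623962402344) 86.68382263183594 | (458.12786865234375, 155.28623962402344) 86.68382263183594
```

Run:
```python
from h import *
c={k:v for k,v in np.load('w1.npz').items()}
P=pts(c)
for u,v in((321,225),(212,274)):
    b=P[v-28:v+29,u-28:u+29].reshape(-1,3)
    for lo in (.031,.012):
        q=b[(b[:,2]>lo)&(b[:,2]<.045)]; a,r=cv2.minEnclosingCircle((q[:,:2]*1000).astype('float32'))
        print(lo,len(q),q[:,2].max(),a,r,q.mean(0))
```

```text
0.031 226 0.038087350186569786 (512.7366333007812, 147.6215057373047) 11.898551940917969 [0.5127098  0.14776424 0.03506921]
0.012 545 0.038087350186569786 (512.7366333007812, 147.6215057373047) 11.898551940917969 [0.5127483  0.14742189 0.0273424 ]
0.031 259 0.03791538992167875 (422.6711120605469, 89.66708374023438) 12.099065780639648 [0.42270097 0.09003189 0.03467174]
0.012 779 0.03791538992167875 (422.6068420410156, 89.68038940429688) 12.109922409057617 [0.42259092 0.08982577 0.02622831]
```

>>> carry_out(
  commands=[
    [-0.004,0.004,0.03,0,0,0,0.6],
    [0,0,0.045,0,0,0,0.6],
    [0,0,0.045,0,0,0,0.6],
    [0,0,0.025,0,0,0,0.6],
    [0,0,0.011,0,0,0,0.6],
    [0,0,0,0,0,0,0.6],
    [0,0,0,0,0,0,0.1],
    [0,0,0,0,0,0,0.1],
    [0,0,0,0,0,0,0.1],
    [0,0,0,0,0,0,0.1],
  ],
)

```text
t: 3.65
position: [0.5135, 0.1476, 0.0166]
ee_rot: [[-0.123, 0.992, 0.002], [0.992, 0.123, 0.001], [0.0, 0.002, -1.0]]
ft_force: [-1.7, 0.6, 5.8]
gripper_width: 0.265
grasp_force: 24.7
```

>>> carry_out(
  commands=[
    [0,0,-0.02,0,0,0,0.1],
    [0,0,-0.035,0,0,0,0.1],
    [0,0,-0.035,0,0,0,0.1],
    [-0.03,0.002,-0.01,0,0,0,0.1],
    [-0.03,0.004,0,0,0,0,0.1],
    [-0.03,0.004,0,0,0,0,0.1],
    [-0.01,0.004,0,0,0,0,0.1],
    [0,0,0,0,0,0,0.1],
  ],
)

```text
t: 4.65
position: [0.539, 0.0496, 0.1155]
ee_rot: [[-0.122, 0.993, 0.0], [0.993, 0.122, 0.0], [0.0, 0.0, -1.0]]
ft_force: [0.4, 1.0, -0.3]
gripper_width: 0.268
grasp_force: 24.6
```

Run:
```python
from h import *
c=cap('wrist'); cv2.imwrite('pics/w2.png',c['pixels']); np.savez('w2.npz',**c)
for nm in ('top','w2'):
    c={k:v for k,v in np.load(nm+'.npz').items()}; P=pts(c)
    hsv=cv2.cvtColor(c['pixels'],cv2.COLOR_BGR2HSV); H,S,V=cv2.split(hsv)
    X=P[...,0];Y=P[...,1];Z=P[...,2]
    reg=(X>.43)&(X<.6)&(Y>-.09)&(Y<.02)
    top=reg&(abs(Z-.052)<.004)&(H>8)&(H<32)&(S>60)
    w=(P[top][:,:2]*1000).astype('float32')
    if len(w): print(nm,len(w),cv2.minAreaRect(w), np.median(Z[top]))
    for a in ((.4815,-.0384),(.551,-.0296)):
        m=(np.hypot(X-a[0],Y-a[1])<.022)&(Z<.045)&(Z>.028)
        if m.sum()>5: print(m.sum(),P[m].mean(0),cv2.minEnclosingCircle((P[m][:,:2]*1000).astype('float32')))
s=robot.observe(); print(s['t'],s['position'],s['gripper_width'],s['grasp_force'])
```

```text
top 1566 ((517.2534790039062, -33.9643669128418), (130.83412170410156, 58.50768280029297), 7.1953558921813965) 0.052513244043271845
167 [ 0.48505104 -0.03871687  0.03542224] ((484.2587585449219, -38.61484909057617), 14.520587921142578)
159 [ 0.55572906 -0.03017222  0.03540533] ((555.4413452148438, -29.789485931396484), 14.40839672088623)
w2 4170 ((514.9598999023438, -35.876319885253906), (55.88888931274414, 135.1161346435547), 85.96284484863281) 0.0525741326206167
153 [ 0.47980274 -0.04132157  0.03460739] ((480.2135925292969, -40.86939239501953), 8.931623458862305)
793 [ 0.5532714  -0.04136033  0.03740844] ((552.0828857421875, -33.38639450073242), 14.88001823425293)
4.7 [0.53869736 0.05009983 0.11539521] 0.26594987247174995 24.615933001041412
```

View pics/w2.png

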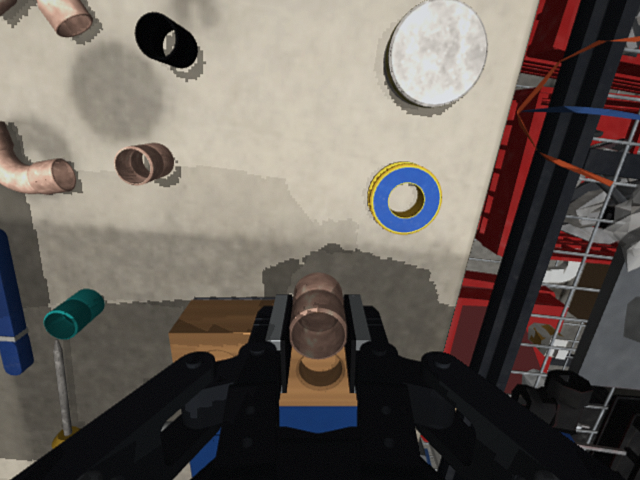

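Coupling held upright at (320,320); pocket b is visible ahead at (322,372).

>>> carry_out(
  commands=[
    [-0.03,0.002,0,0,0,0,0.1],
    [-0.03,0.002,0,0,0,0,0.1],
    [-0.021,0,0,0,0,0,0.1],
    [0,0,0.025,0,0,0,0.1],
    [0,0,0.015,0,0,0,0.1],
    [0,0,0.004,0,0,0,0.1],
    [0,0,0.004,0,0,0,0.1],
    [0,0,0.004,0,0,0,0.1],
    [0,0,0,0,0,0,0.1],
  ],
)

```text
t: 5.82
position: [0.5526, -0.03, 0.0633]
ee_rot: [[-0.123, 0.992, -0.0], [0.992, 0.123, -0.0], [-0.0, -0.0, -1.0]]
ft_force: [-0.7, 1.3, 1.1]
gripper_width: 0.26
grasp_force: 24.6
```

>>> carry_out(
  commands=[
    [0,0,0.004,0,0,0,0.1],
    [0,0,0.004,0,0,0,0.1],
    [0,0,0.002,0,0,0,0.1],
    [0,0,0,0,0,0,0.1],
  ],
)

```text
t: 6.32
position: [0.5525, -0.0301, 0.0531]
ee_rot: [[-0.123, 0.992, -0.0], [0.992, 0.123, -0.0], [-0.0, -0.0, -1.0]]
ft_force: [-0.3, 1.1, -0.0]
gripper_width: 0.265
grasp_force: 24.6
```

>>> carry_out(
  commands=[
    [0,0,0,0,0,0,0.5],
    [0,0,0,0,0,0,0.5],
    [0,0,-0.01,0,0,0,0.6],
    [0,0,-0.03,0,0,0,0.6],
    [0,0,-0.04,0,0,0,0.6],
    [0.0337,-0.0285,0,0,0,0,0.6],
    [0.0337,-0.0285,0,0,0,0,0.6],
    [0.0337,-0.0285,0,0,0,0,0.6],
    [0.0337,-0.0285,0,0,0,0,0.6],
    [0,0,0,0,0,0,0.6],
  ],
)

```text
t: 7.58
position: [0.4211, 0.0909, 0.1342]
ee_rot: [[-0.125, 0.992, 0.0], [0.992, 0.125, 0.0], [0.0, 0.0, -1.0]]
ft_force: [0.4, 0.4, 0.7]
gripper_width: 0.598
grasp_force: 0.0
```

Run:
```python
from h import *
s=robot.observe(); print(s['t'],s['position'])
c=cap('top'); P=pts(c); np.savez('top2.npz',**c)
X,Y,Z=P[...,0],P[...,1],P[...,2]
m=(np.hypot(X-.5525,Y+.03)<.03)&(Z>.058)&(Z<.1); print(m.sum(),P[m].mean(0) if m.any() else 0,Z[m].max() if m.any() else 0)
```

```text
7.575 [0.42107696 0.09092864 0.13418149]
60 [ 0.55310641 -0.02847888  0.06574736] 0.0729318596084162
```

>>> carry_out(
  commands=[
    [-0.0015,0.0015,0.03,0,0,0,0.6],
    [0,0,0.045,0,0,0,0.6],
    [0,0,0.03,0,0,0,0.6],
    [0,0,0.012,0,0,0,0.6],
    [0,0,0,0,0,0,0.6],
    [0,0,0,0,0,0,0.1],
    [0,0,0,0,0,0,0.1],
    [0,0,0,0,0,0,0.1],
    [0,0,0,0,0,0,0.1],
  ],
)

```text
t: 8.75
position: [0.4256, 0.0885, 0.0174]
ee_rot: [[-0.123, 0.992, 0.002], [0.992, 0.123, 0.0], [-0.0, 0.002, -1.0]]
ft_force: [-0.0, -0.3, 6.6]
gripper_width: 0.266
grasp_force: 24.5
```

>>> carry_out(
  commands=[
    [0,0,-0.02,0,0,0,0.1],
    [0,0,-0.04,0,0,0,0.1],
    [0,0,-0.038,0,0,0,0.1],
    [-0.0335,0.01,0,0,0,0,0.1],
    [-0.0335,0.01,0,0,0,0,0.1],
    [-0.0335,0.01,0,0,0,0,0.1],
    [-0.0335,0.01,0,0,0,0,0.1],
    [0,0,0.02,0,0,0,0.1],
    [0,0,0.01,0,0,0,0.1],
    [0,0,0,0,0,0,0.1],
  ],
)

```text
t: 10.0
position: [0.4801, -0.0394, 0.084]
ee_rot: [[-0.123, 0.992, -0.001], [0.992, 0.123, 0.0], [0.0, -0.001, -1.0]]
ft_force: [-0.2, -0.1, -0.4]
gripper_width: 0.262
grasp_force: 24.7
```

>>> carry_out(
  commands=[
    [0,0.0028,0.008,0,0,0,0.1],
    [0,0,0.006,0,0,0,0.1],
    [0,0,0.004,0,0,0,0.1],
    [0,0,0.004,0,0,0,0.1],
    [0,0,0.004,0,0,0,0.1],
    [0,0,0.004,0,0,0,0.1],
    [0,0,0,0,0,0,0.1],
  ],
)

```text
t: 10.88
position: [0.4833, -0.0394, 0.054]
ee_rot: [[-0.123, 0.992, -0.001], [0.992, 0.123, -0.0], [0.0, -0.001, -1.0]]
ft_force: [-0.4, -0.1, -0.3]
gripper_width: 0.265
grasp_force: 24.7
```

>>> carry_out(
  commands=[
    [0,0,0,0,0,0,0.5],
    [0,0,0,0,0,0,0.5],
    [0,0,-0.01,0,0,0,0.5],
    [0,0,-0.03,0,0,0,0.5],
    [0,0,-0.04,0,0,0,0.5],
    [-0.018,-0.023,0,0,0,0,0.5],
    [0,-0.023,0,0,0,0,0.5],
    [0,-0.023,0,0,0,0,0.5],
    [0,0,0,0,0,0,0.5],
  ],
)

```text
t: 12.0
position: [0.4162, -0.0658, 0.1351]
ee_rot: [[-0.122, 0.993, 0.0], [0.993, 0.122, -0.0], [-0.0, 0.0, -1.0]]
ft_force: [1.0, -0.2, -0.0]
gripper_width: 0.504
grasp_force: 0.0
```

Run:
```python
from h import *
s=robot.observe(); print(s['t'],s['position'])
c=cap('wrist'); cv2.imwrite('pics/w3.png',c['pixels']); np.savez('w3.npz',**c)
d=np.load('top.npz'); d={k:d[k] for k in d}
e=cap('top')
B=np.array([[.9925,.1225],[-.1225,.9925]])
for nm,c in (('top',d),('top now',e),('w',c)):
    P=pts(c); Q=(P[...,:2]-[.5265,-.1212])@B.T; Z=P[...,2]
    for n,lo,hi,z in (('bar',(-.125,-.03),(-.085,.03),(.045,.065)),('tab',(-.02,-.11),(.05,-.075),(.066,.08)),('cov',(-.07,-.06),(.07,.055),(.045,.06)),('pa',(-.06,.07),(-.01,.11),(.06,.08)),('pb',(.01,.07),(.06,.11),(.06,.08))):
        m=(Q[...,0]>lo[0])&(Q[...,0]<hi[0])&(Q[...,1]>lo[1])&(Q[...,1]<hi[1])&(Z>z[0])&(Z<z[1])
        if m.sum()>10: q=Q[m]; print(nm,n,m.sum(),'mean',q.mean(0).round(4),'lo',np.percentile(q,3,axis=0).round(4),'hi',np.percentile(q,97,axis=0).round(4),Z[m].mean().round(4),Z[m].max())
```

```text
12.0 [ 0.41620959 -0.06581281  0.13510802]
top bar 166 mean [-0.1035  0.0011] lo [-0.1081 -0.0274] hi [-0.0985  0.0291] 0.0551 0.060938291433664006
top tab 80 mean [ 0.0131 -0.0916] lo [ 0.0078 -0.1017] hi [ 0.0194 -0.0818] 0.0741 0.07932073887631155
top cov 3732 mean [-0.0008 -0.0023] lo [-0.0616 -0.0566] hi [0.062  0.0516] 0.0525 0.05805408793975375
w bar 1027 mean [-0.1034  0.0013] lo [-0.1084 -0.0283] hi [-0.0989  0.029 ] 0.0553 0.05803087201127313
w tab 226 mean [ 0.0102 -0.0963] lo [ 0.0071 -0.1026] hi [ 0.0166 -0.0891] 0.0738 0.0777363176536605
w cov 16303 mean [0.0086 0.0174] lo [-0.062  -0.0408] hi [0.0628 0.0534] 0.0529 0.05615507667135721
w pa 719 mean [-0.0317  0.088 ] lo [-0.0433  0.0771] hi [-0.0209  0.0994] 0.0668 0.07206545489395418
w pb 1044 mean [0.0375 0.0876] lo [0.0262 0.0767] hi [0.0488 0.0986] 0.0664 0.07210846005677728
```

View pics/w3.png

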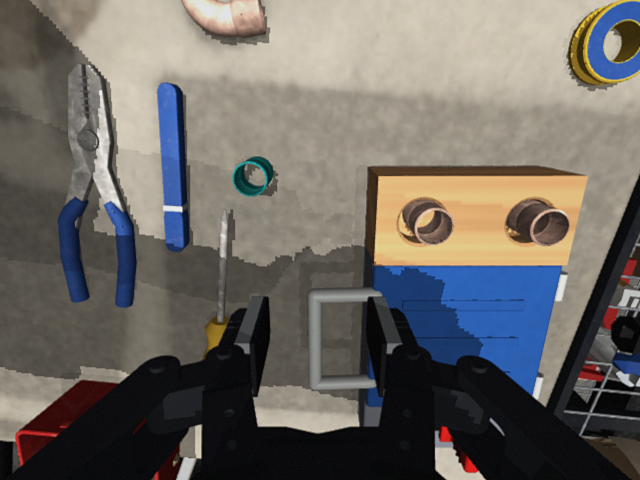

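Both couplings stand seated in the pockets, at (425,222) and (540,222), tops at 70 mm. The bar is at (318,340). I'll go to the bar and grip it.

>>> carry_out(
  commands=[
    [-0.0355,-0.001,0,0,0,0,0.35],
    [-0.0355,0,0,0,0,0,0.35],
    [0,0,0.03,0,0,0,0.35],
    [0,0,0.04,0,0,0,0.35],
    [0,0,0.025,0,0,0,0.35],
    [0,0,0.007,0,0,0,0.35],
    [0,0,0,0,0,0,0.35],
  ],
  squeeze=40,
)

```text
t: 12.98
position: [0.4256, -0.1363, 0.0325]
ee_rot: [[-0.123, 0.992, -0.0], [0.992, 0.123, -0.0], [-0.0, -0.0, -1.0]]
ft_force: [-0.9, -0.1, 0.3]
gripper_width: 0.35
grasp_force: 0.0
```

>>> carry_out(
  commands=[
    [0,0,0,0,0,0,0],
    [0,0,0,0,0,0,0],
    [0,0,0,0,0,0,0],
    [0,0,0,0,0,0,0],
  ],
)

```text
t: 13.48
position: [0.4227, -0.1368, 0.0328]
ee_rot: [[-0.122, 0.993, -0.004], [0.993, 0.122, -0.002], [-0.001, -0.004, -1.0]]
ft_force: [-9.4, -4.1, 3.4]
gripper_width: 0.1
grasp_force: 39.0
```

>>> carry_out(
  commands=[
    [0,-0.002,-0.002,0,0,0,0],
    [0,0,-0.002,0,0,0,0],
    [0,0,-0.002,0,0,0,0],
    [0,0,-0.002,0,0,0,0],
    [0,0,0,0,0,0,0],
  ],
)

```text
t: 14.1
position: [0.4229, -0.1367, 0.0404]
ee_rot: [[-0.123, 0.992, -0.0], [0.992, 0.123, -0.001], [-0.001, -0.0, -1.0]]
ft_force: [-2.7, -4.3, -3.2]
gripper_width: 0.102
grasp_force: 39.0
```

>>> carry_out(
  commands=[
    [0,0,-0.003,0,0,0,0],
    [0,0,-0.003,0,0,0,0],
    [0,0,-0.003,0,0,0,0],
    [0,0,0,0,0,0,0],
  ],
)

```text
t: 14.6
position: [0.4237, -0.1367, 0.0498]
ee_rot: [[-0.123, 0.992, 0.001], [0.992, 0.123, -0.0], [-0.0, 0.001, -1.0]]
ft_force: [1.1, -4.1, -3.3]
gripper_width: 0.097
grasp_force: 39.0
```

Run:
```python
from h import *
s=robot.observe(); print(s['position'],s['ft_force'],s['gripper_width'],s['grasp_force'])
for n in('wrist','top','scene'):
    c=cap(n); P=pts(c); Q=(P[...,:2]-[.5265,-.1212])@np.array([[.9925,.1225],[-.1225,.9925]]).T; Z=P[...,2]
    H,S,V=cv2.split(cv2.cvtColor(c['pixels'],cv2.COLOR_BGR2HSV))
    m=(abs(Q[...,0])<.06)&(Q[...,1]<.05)&(Q[...,1]>-.055)&(Z>.04)&(Z<.12)&(H>95)&(H<125)&(S>120)
    if m.sum()>50: print(n,m.sum(),np.polyfit(Q[m][:,0],Z[m],1))
```

```text
[ 0.42373168 -0.13665698  0.04978542] [ 1.13387036 -4.1361173  -3.28645421] 0.09679525454153726 38.96759390830994
wrist 42573 [-0.09237342  0.05937128]
top 1014 [-0.09466364  0.05899968]
scene 1399 [-0.09038551  0.05984294]
```

The cover rose freely to about 0.095 rad (17 mm at the bar, force about 3 N), with no hard stop at 5 mm. It isn't caught, so the red slide stays untouched. Next I'll raise it along the arc.

```bash
python3 -c "
import numpy as np
p=np.linspace(.123,.953,11);print(np.c_[np.diff(-171*np.cos(p)),np.diff(171*np.sin(p))].round(1))"
```

```text
[[ 2.3 14. ]
 [ 3.5 13.8]
 [ 4.6 13.4]
 [ 5.7 13. ]
 [ 6.8 12.5]
 [ 7.8 11.9]
 [ 8.7 11.2]
 [ 9.6 10.4]
 [10.5  9.6]
 [11.2  8.7]]
```

>>> carry_out(
  commands=[
    [0,0.0023,-0.014,0,0,0,0],
    [0,0.0035,-0.0138,0,0,0,0],
    [0,0.0046,-0.0134,0,0,0,0],
    [0,0.0057,-0.013,0,0,0,0],
    [0,0,0,0,0,0,0],
  ],
  squeeze=35,
)

```text
t: 15.38
position: [0.4386, -0.1348, 0.104]
ee_rot: [[-0.123, 0.992, -0.001], [0.992, 0.123, -0.001], [-0.001, -0.001, -1.0]]
ft_force: [-3.0, -5.7, -2.7]
gripper_width: 0.098
grasp_force: 37.7
```

>>> carry_out(
  commands=[
    [0,0.0068,-0.0125,0,0,0,0],
    [0,0.0078,-0.0119,0,0,0,0],
    [0,0.0087,-0.0112,0,0,0,0],
    [0,0.0096,-0.0104,0,0,0,0],
    [0,0.0105,-0.0096,0,0,0,0],
    [0,0.0112,-0.0087,0,0,0,0],
    [0,0,0,0,0,0,0],
    [0,0,0,0,0,0,0],
  ],
)

```text
t: 16.38
position: [0.4894, -0.1283, 0.1687]
ee_rot: [[-0.122, 0.993, -0.006], [0.993, 0.122, -0.002], [-0.001, -0.006, -1.0]]
ft_force: [-19.1, -6.6, 20.6]
gripper_width: 0.099
grasp_force: 38.9
```

Run:
```python
from h import *
s=robot.observe(); print(s['t'],s['position'],s['ft_force'],s['gripper_width'],s['grasp_force'],s['dq'].round(2))
for n in('wrist','top','scene'):
    c=cap(n); P=pts(c); Q=(P[...,:2]-[.5265,-.1212])@np.array([[.9925,.1225],[-.1225,.9925]]).T; Z=P[...,2]
    if n=='scene': cv2.imwrite('pics/s2.png',c['pixels'])
    H,S,V=cv2.split(cv2.cvtColor(c['pixels'],cv2.COLOR_BGR2HSV))
    m=(abs(Q[...,0])<.07)&(Q[...,1]<.05)&(Q[...,1]>-.055)&(Z>.055)&(Z<.22)&(H>95)&(H<125)&(S>120)
    if m.sum()>50: print(n,m.sum(),np.degrees(np.arctan(np.polyfit(Q[m][:,0],Z[m],1)[0])))
    for b in(-.0317,.0375):
        m=(np.hypot(Q[...,0]-b,Q[...,1]-.0877)<.014)&(Z>.058)&(Z<.09)
        if m.sum()>20: print(n,'coupling',m.sum(),P[m].mean(0),np.percentile(Z[m],97))
```

```text
16.375 [ 0.4894386  -0.12832908  0.16868242] [-19.14783446  -6.62706997  20.58718254] 0.09875826176820666 38.88881832361221 [-0.02 -0.   -0.23 -0.2   0.05 -0.02]
wrist 14438 -51.09757885458311
wrist coupling 310 [ 0.48473761 -0.03663419  0.06846621] 0.07125440438253594
wrist coupling 644 [ 0.55377648 -0.02978842  0.06637962] 0.07124738104747176
scene 600 -51.681539712378864
scene coupling 150 [ 0.48221282 -0.03553887  0.06559688] 0.0713609036877777
scene coupling 147 [ 0.55113715 -0.02726794  0.06571836] 0.07152468152882818
```

View pics/s2.png

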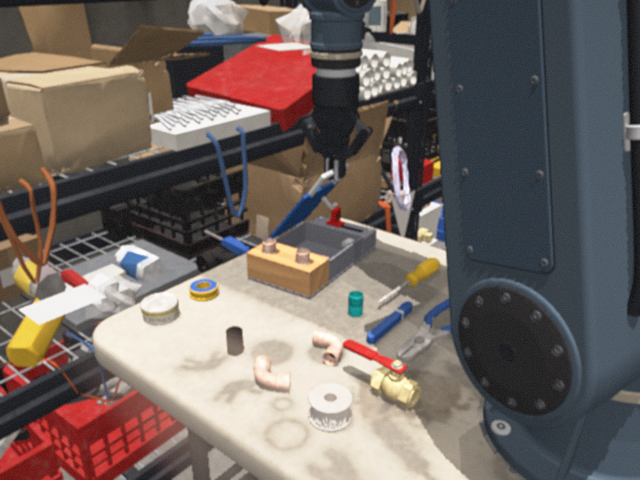

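The scene view shows the cover open, with the bar held at (325,180) and both couplings seated at (268,246) and (303,255). It measures 51°, but the 28 N residual push is more than needed, so I'll relieve it radially.

>>> carry_out(
  commands=[
    [0,-0.0015,-0.001,0,0,0,0],
    [0,-0.0015,-0.001,0,0,0,0],
    [0,0,0,0,0,0,0],
    [0,0,0,0,0,0,0],
  ],
)

```text
t: 17.02
position: [0.4899, -0.1282, 0.1694]
ee_rot: [[-0.123, 0.992, -0.001], [0.992, 0.123, -0.0], [0.0, -0.001, -1.0]]
ft_force: [0.4, -4.9, -5.9]
gripper_width: 0.097
grasp_force: 36.2
```

```bash
python3 -c "
from rig import robot
print(robot.finish_job())"
```

```text
the job is handed in; nothing more can be done
None
```

The job is handed in: both copper couplings are seated upright in the pockets, the tug showed the cover was not caught so I left the red slide alone, and the cover is held open at about 51° in the gripper (about 17 s used, flux tin and tape roll untouched).

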